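Fit the spare filter to the counter chiller's air unit

TASK

A label carton has been left in the well on top of the white air unit: stand it upright on a free spot of the counter. Slide the lid of the plywood case fully open, lift out the spare filter, hook one of its short edges in under the unit's overhanging lip with the other end held up, then swing that end down until the filter lies flat and fully home in the well. Let go of everything, leave the case open, and leave the other things on the counter standing where they are.

Things in the scene. Friction and masses are not known exactly. Their poses are not given: they have to be found in the camera images.
- unit: White air unit, fixed, 204 x 160 x 72.5 mm (x, y, z). Origin: centre of its underside; yaw within 0.5 rad of the robot's x. The well on top has its floor 50 mm above the counter, is 124 mm long (x = -62 to +62 mm) and 96 mm wide (y). Side walls and far (+x) end wall rise to 62 mm above the counter; at the -x end (robot side) the higher end wall carries the lip.
- seat (a point): Centre of the floor of the unit's well, axes as the unit's (x away from the lip). The filter's origin lies here, at zero height, when it is home.
- lip (a point): Middle of the lip's lower edge. The lip is a plate across the whole width of the well that overhangs it by 12 mm (unit x = -62 to -50 mm), underside 66 mm, top 72.5 mm above the counter: a slot 16 mm high over the well floor. From lip edge to far wall only 112 mm are open, so the 120 mm filter cannot be lowered in level.
- case: Plywood storage case, fixed, 156 x 122 x 58 mm. Origin: centre of its underside, x along its length. Inside 136 x 102 mm, floor 8 mm above the counter. Grooved side rails hold the lid; their top lips are 58 mm above the counter and 98 mm apart. The lid leaves over the -x end wall (45 mm high).
- lid (a joint): Position of the case's sliding lid in m: 0 shut, 0.140 fully open (stop). It slides towards the case's -x (roughly towards the robot), stays captive in its grooves and stays where it is left; friction 1.5 N plus slight damping. The filter can be lifted out freely once it is beyond 0.130.
- lid_rib (a point): Middle of the top of the lid's grip rib. The rib runs along the case's y: 12 mm thick (case x), 60 mm long (y), 25 mm high; the lid's upper face (52 mm above the counter) lies 25 mm below this point. Shut, it lies at case x = +27 mm.
- filter: Filter cartridge: flat grey plate with paper pleats, 120 x 90 x 8 mm (x, y, z), 0.11 to 0.23 kg, lying face up in the case under the lid. Origin: centre of its underside. A grip rib stands across the middle of its top: 12 mm thick (x), 60 mm long (y), from 8 to 32 mm above the underside. Both short edges are alike: either may go under the lip.
- end_a (a point): Middle of the lower edge of the filter's -x short side (60 mm from its origin).
- end_b (a point): Middle of the lower edge of the filter's +x short side.
- bottle: Bystander: green bottle, 60 mm across, 190 mm high, loose. Origin: centre of its underside.
- jar: Bystander: amber jar, 66 mm across, 100 mm high, loose, behind the unit. Origin: underside.
- can: Bystander: drink can, 66 mm across, 90 mm high, loose, behind the case. Origin: underside.
- carton: Small plain cardboard carton of labels, 50 x 36 x 60 mm (x, y, z), about 0.12 kg, loose, standing in the unit's well at any yaw. Origin: centre of its underside. The middle of the counter before the bottle (x 0.38 to 0.45 m, y within 0.04 m) is always free.
- mug: Bystander: white mug, 76 mm across, 90 mm high, handle at its +y. Origin: underside.
- tape: Bystander: roll of paper tape lying flat, 90 mm across, 45 mm high. Origin: underside.
- yoghurt: Bystander: cardboard tray of four yoghurt cups, 140 x 140 x 87 mm. Origin: underside. Behind it and far to the sides (x over 0.76 m or y beyond 0.43 m either way) stand fixed crates and till equipment, up to 130 mm high.
Mind the look-alikes: they are no part of the job. Of the things that look like the carton, the middle-sized one is meant.

How it is judged:
By the outcome, as a careful person would: the job done as asked, in the order asked, and still so for the second after the job is handed in, with the robot touching nothing.
It also fails if it takes over 66 s, if anything falls off the work surface, if the arm or the gripper's body presses on something with over 40 N, if the wrist force passes 120 N, or if a joint passes its speed limit or range.

ROBOT

A 6-joint arm with a two-finger parallel gripper is mounted at the origin on the work surface. World frame = base frame: x ahead of the robot, y to its left, z up, the work surface at z = 0. Lengths are in mm, angles in rad, forces in N, time in s.
With the tool pointing down it reaches from about 400 to 825 mm from the base axis. Payload 7 kg.
Tool frame: the origin (TCP) lies at the very end of the fingers, on their centre line; the grasp point (between the pads) lies bot.pinch_z behind it (bot.pinch_z is the distance from the TCP to the grasp point, in mm); z points along the fingers, y is the line along which they close (so a half turn about z gives the same grasp; the last joint's range is limited). The gripper opens to 88 mm and grips with 3 to 60 N. Pads are 19 mm wide; open, the fingers measure 130 mm over their backs; the gripper's body (78 mm by 193 mm) begins 47 mm behind the grasp point.
Start: joints at [1.414, 0.359, 0.012, 0, -1.224, -0.288], TCP at [290.442, 609.293, 226.561] pointing down, gripper open.
Joint ranges: [-3.07, 3.07], [-1.43, 2.12], [-1.02, 1.25], [-3.03, 1.67], [-3.05, -0], [-3.03, 3.03]. Speed limits (rad/s): [2.39, 2.39, 3.01, 3.14, 3.14, 3.14].

INTERFACE

Orientations are given as a rotation vector (axis times angle).
In Python, from cell import monitor, vision, job_done, bot gives the robot as it stands.
- The arm moves only by the tool arm_command, never from a script. Its argument "steps" is a list that holds one entry, the list of rows, each a list of 4 numbers: the shift along the world's x, y, z as a fraction of full scale, then the turn about the world's z as a fraction of full scale. In form: [[[x, y, z, yaw], ...]]. A call has 1 to 8 rows; each row shifts and turns the commanded pose from where the row before left it; what a row does not reach is not made up. Full scale, the value 1, is 0.25 m for a shift and pi/2 rad for a turn. A row lasts 1/10 s, in which the tool goes at most 50 mm and 8.59 degrees, less where a joint would pass 70% of its speed; a pose out of reach is approached as far as the arm can. A call with a number of a shift or a turn outside -1 to 1 is refused whole. A call with a gripper value outside its range is refused whole. "fingers" is the opening, from 0 (shut) to 1 (fully open), set as the call begins (left out, the last holds). The fingers move at their own pace and stop on an object; "force" is the grip in N (left out, the last holds). Time passes only in rows, so rows that do not move let the fingers close. It gives the time, the measured TCP pose, the force, the opening and the grip force at its end, in the units of the state.
- monitor.sense(): the state, without advancing time (a new reading comes with each control period).
- vision.snapshot(name): name is "side" or "top"; returns a dict with "pixels" (400x640x3 uint8, red, green, blue), "intrinsics" (3x3 intrinsics, pixels), "extrinsics" (4x4, takes a point from camera to world coordinates). Camera axes: x right, y down, z forward; pixel columns grow to the right and rows downward; lengths in mm; the calibration is good to about 2 mm. A picture is of the moment at which its call begins. There is no depth.
- job_done(): hands the job in; it is judged then, once.
The state is a dict: "time_s": time; "joint_positions": joint angles; "dq": joint speeds; "tau": joint torques, N m; "ee_pos": TCP position; "ee_rot": TCP orientation; "wrist_force": force on the tool from outside, world axes, zero at the start; "moment": the same for the moment, N m; "grip_width": finger opening in mm; "finger_force": force on a finger pad.
Only numpy, scipy, OpenCV 4.12 (cv2) and the standard library are available. Lean on these libraries where they do the work, as an engineer would, in place of code of your own. Each camera call takes 0.05 s, during which the arm holds its last target. There are 200 camera calls.

## Working session

There is one attempt and no reset: what is moved stays moved. The work goes in short steps, Python scripts to look and compute and a tool call to move; the robot and the scene stay as the last step left them, time stands still between calls to the robot, and variables do not carry over. Pictures are saved under pics/ and viewed, at most 14 in all, crops included, and the job is handed in when it is done.

Besides the shell and the picture viewer there is one more tool, called after "Call:" as name([rows], argument=value, ...), one row to a line, values as JSON. arm_command: Moves the arm, as the interface text tells. Its arguments: {"type":"object","properties":{"steps":{"type":"array","items":{"type":"array","items":{"type":"array","items":{"type":"number","minimum":-1,"maximum":1}}}},"fingers":{"type":"number"},"force":{"type":"number"}},"required":["steps"]}

```bash
ls; mkdir -p pics
cat > h.py <<'E'
import numpy as np, cv2
from cell import monitor, vision, job_done, bot
def snap(n,f=None):
    s=vision.snapshot(n); im=np.array(s["pixels"])[:,:,::-1].copy()
    if f: cv2.imwrite("pics/"+f,im)
    return im,np.array(s["intrinsics"]),np.array(s["extrinsics"])
def ray(K,T,u,v,z):
    d=T[:3,:3]@np.linalg.solve(K,[u,v,1.]); o=T[:3,3]
    return o+d*(z-o[2])/d[2]
def proj(K,T,p):
    c=T[:3,:3].T@(np.array(p)-T[:3,3]); q=K@c; return q[:2]/q[2]
E
python3 - <<'E'
from h import *
for n in("top","side"):
    im,K,T=snap(n,n+"0.png"); print(n,K.tolist(),T.round(3).tolist())
print(monitor.sense(), bot.pinch_z)
E
```

```text
pics
top [[454.77583473077254, 0.0, 320.20871194174515], [0.0, 454.77583473077254, 197.84022029325942], [0.0, 0.0, 1.0]] [[-0.023, -0.997, 0.078, 495.343], [-1.0, 0.024, 0.011, 42.577], [-0.013, -0.078, -0.997, 1497.136], [0.0, 0.0, 0.0, 1.0]]
side [[512.9776842693783, 0.0, 319.7600983957133], [0.0, 512.9776842693783, 199.9389600012763], [0.0, 0.0, 1.0]] [[0.746, -0.524, 0.41, 35.49], [-0.665, -0.58, 0.47, -625.693], [-0.008, -0.623, -0.782, 1176.083], [0.0, 0.0, 0.0, 1.0]]
{'time_s': 0.1, 'joint_positions': array([ 1.41409308e+00,  3.59324843e-01,  1.11452974e-02, -2.80921687e-04,
       -1.22409216e+00, -2.88107523e-01]), 'dq': array([-5.69071867e-04, -1.26589548e-03,  2.51959585e-03, -2.21426924e-05,
       -5.79243123e-04,  1.23769786e-03]), 'tau': array([-1.71730015e-03, -5.84162164e+01,  2.93752939e+01,  7.01558724e+00,
        1.02315238e-02, -3.62119977e-05]), 'ee_pos': array([290.28537376, 608.91190802, 225.71289741]), 'ee_rot': array([ 3.06272830e+00, -6.92779116e-01, -2.61727787e-04]), 'wrist_force': array([-1.09429589, -0.78051754, -0.40890158]), 'moment': array([0.00915153, 0.01018454, 0.01427028]), 'finger_force': 0.0, 'grip_width': 87.67224081846642} 18.8
```

View pics/top0.png

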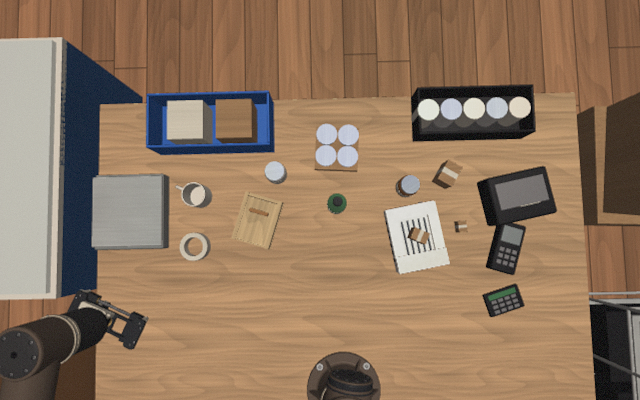

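View pics/side0.png

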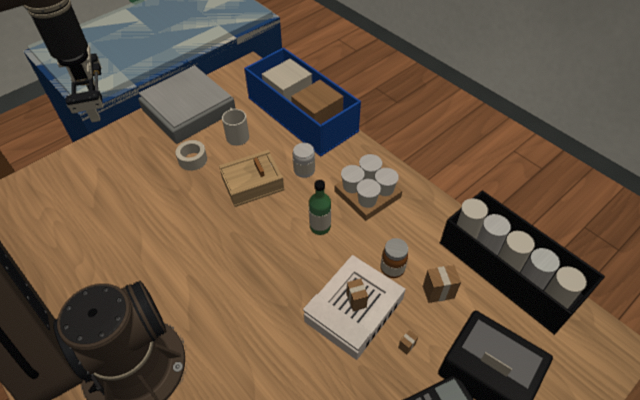

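The top view shows three carton look-alikes: large (447,173), middle (418,236) in the unit's well, small (461,226). The middle one is the target by both size and place. The unit is the white block at about (417,237), and the case is at about (258,219).

Run:
```python
from h import *
im=cv2.imread("pics/top0.png")
a=cv2.resize(im[160:285,375:480],None,fx=3.8,fy=3.8,interpolation=2)
b=cv2.resize(im[160:285,215:315],None,fx=3.8,fy=3.8,interpolation=2)
for q,x0 in((a,375),(b,215)):
    for v in range(160,285,20): cv2.putText(q,str(v),(0,int((v-160)*3.8)+4),0,.35,(0,0,255)); 
    for u in range(x0+5,x0+100,20): cv2.putText(q,str(u),(int((u-x0)*3.8)-9,470),0,.35,(0,0,255))
cv2.imwrite("pics/crop1.png",np.hstack([a,b]))
```

```text
(no output)
```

View pics/crop1.png

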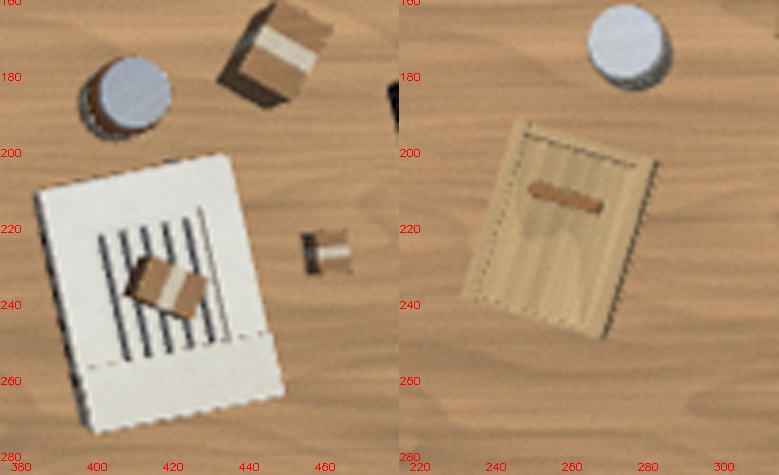

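The crop confirms the middle carton: its top face is at about (409..430, 227..243), and the slotted well around it has the plain lip strip on the robot side (v≈248–272). In the case crop the lid rib runs (249,208) to (268,214) and the case corners are near (247,192), (282,202), (267,248), (231,237).

Run:
```python
from h import *
im,K,T=snap("top")
hsv=cv2.cvtColor(im,cv2.COLOR_BGR2HSV)
def quad(m,box):
    mm=np.zeros_like(m); u0,v0,u1,v1=box; mm[v0:v1,u0:u1]=m[v0:v1,u0:u1]
    c=max(cv2.findContours(mm,0,1)[0],key=cv2.contourArea); return c,cv2.boxPoints(cv2.minAreaRect(c)),cv2.minAreaRect(c)
S=hsv[...,1].astype(int);V=hsv[...,2]
w=((S<45)&(V>150)).astype(np.uint8)*255
w=cv2.morphologyEx(w,cv2.MORPH_CLOSE,np.ones((3,3)))
c,b,r=quad(w,(378,195,456,280)); print("unit",b.tolist(),r)
# order corners: far have small v
b=b[np.argsort(b[:,1])]; P=np.array([ray(K,T,*p,z)[:2] for p,z in zip(b+.0,(62,62,72.5,72.5))])
print(P.round(1).tolist(), np.linalg.norm(P[0]-P[1]),np.linalg.norm((P[0]+P[1]-P[2]-P[3])/2))
cen=P.mean(0); d=(P[0]+P[1]-P[2]-P[3]); print("unit c",cen,"yaw",np.arctan2(d[1],d[0]))
for p in [(418,236),(249,208),(268,214),(240,200),(225,235)]: print(p,hsv[p[1],p[0]])
br=((S>100)&(V<170)&(hsv[...,0]<16)).astype(np.uint8)*255
for name,box,z in(("carton",(404,222,434,246),110),("rib",(244,203,275,219),77)):
    m=br if name=="rib" else (w==0).astype(np.uint8)*255
    if name=="carton": m=(((S>60))).astype(np.uint8)*255; m=cv2.morphologyEx(m,cv2.MORPH_CLOSE,np.ones((7,7)))
    c,b,r=quad(m,box); Q=np.array([ray(K,T,*p,z)[:2] for p in b]); print(name,r,Q.round(1).tolist(),Q.mean(0))
# hand-read case corners at z=58 
C=np.array([ray(K,T,*p,58)[:2] for p in [(247.3,192),(282.5,201.5),(268,248.5),(231.5,237.5)]]);print(C.round(1).tolist(),C.mean(0),[np.linalg.norm(C[i]-C[i-1]).round(1) for i in range(4)])
d=C[0]+C[1]-C[2]-C[3];print("case yaw",np.arctan2(d[1],d[0]))
for n,p,z in(("can",(275,171),90),("jar",(410,184),100),("bottle",(337,201.5),190)): print(n,ray(K,T,*p,z))
```

```text
unit [[384.0336608886719, 210.1460418701172], [434.5729675292969, 198.4831085205078], [449.4549865722656, 262.97186279296875], [398.9156799316406, 274.63482666015625]] ((416.74432373046875, 236.5589599609375), (66.18364715576172, 51.86759567260742), 77.00537872314453)
[[596.6, -302.6], [563.6, -142.2], [394.6, -337.5], [362.3, -180.1]] 163.7584724867658 204.87038926925825
unit c [ 479.29302034 -240.5879519 ] yaw 0.17851893780193187
(418, 236) [ 21  37 201]
(249, 208) [ 16 104 166]
(268, 214) [ 16 100 123]
(240, 200) [ 15 106 176]
(225, 235) [ 15 106 171]
carton ((418.47943115234375, 235.04641723632812), (18.98697280883789, 12.488758087158203), 23.96249008178711) [[478.5, -203.6], [512.7, -220.3], [488.1, -271.8], [454.1, -255.1]] [ 483.32724892 -237.68430879]
rib ((258.15093994140625, 211.47169494628906), (18.95575714111328, 4.120816707611084), 15.945395469665527) [[570.7, 283.5], [583.0, 279.8], [565.3, 222.9], [553.0, 226.6]] [568.01921136 253.18743682]
[[631.8, 289.8], [598.8, 178.2], [451.5, 226.3], [488.7, 341.4]] [542.70183655 258.92140776] [np.float64(152.2), np.float64(116.4), np.float64(155.1), np.float64(120.9)]
case yaw -0.3307010329400559
can [692.53816641 196.98901391  90.        ]
jar [ 640.47489197 -219.89254367  100.        ]
bottle [585.59714914   8.62306743 190.        ]
```

Call:
arm_command([
  [[0.085,-0.178,0,-0.056],[0.085,-0.178,0,-0.056],[0.085,-0.178,0,-0.056],[0.085,-0.178,0,-0.056],[0.085,-0.178,0,-0.056],[0.085,-0.178,0,-0.056],[0.085,-0.178,0,-0.056],[0.085,-0.178,0,-0.056]],
])

```text
time_s: 0.95
ee_pos: [460.8, 251.4, 226.7]
ee_rot: [-2.635, 1.711, 0.0]
wrist_force: [1.0, 0.1, 0.5]
grip_width: 87.4
finger_force: 0.0
```

Call:
arm_command([
  [[0.012,-0.195,0,-0.056],[0.012,-0.195,0,-0.056],[0.012,-0.195,0,-0.056],[0.012,-0.195,0,-0.056],[0.012,-0.195,0,-0.056],[0.012,-0.195,0,-0.056],[0.012,-0.195,0,-0.056],[0.012,-0.195,0,-0.056]],
])

```text
time_s: 1.75
ee_pos: [484.1, -138.7, 226.8]
ee_rot: [-1.883, 2.514, -0.0]
wrist_force: [2.0, 0.3, -0.0]
grip_width: 87.8
finger_force: 0.0
```

Call:
arm_command([
  [[0,-0.16,0,-0.056],[0,-0.16,0,-0.056],[0,-0.076,0,0],[0,0,-0.15,0],[0,0,-0.15,0],[0,0,-0.15,0],[0,0,-0.12,0],[0,0,0,0]],
])

```text
time_s: 2.55
ee_pos: [481.2, -235.2, 80.1]
ee_rot: [1.656, -2.663, -0.009]
wrist_force: [-0.1, 0.3, -0.3]
grip_width: 87.2
finger_force: 0.0
```

Call:
arm_command([
  [[0,0,0,0],[0,0,0,0],[0,0,0,0],[0,0,0,0],[0,0,0,0],[0,0,0,0],[0,0,0,0],[0,0,0,0]],
], fingers=0.2, force=15)

```text
time_s: 3.35
ee_pos: [484.7, -235.8, 84.3]
ee_rot: [-1.66, 2.667, -0.001]
wrist_force: [0.7, 0.2, 2.4]
grip_width: 35.9
finger_force: 14.9
```

Call:
arm_command([
  [[0,0,0.1,0],[0,0,0.18,0],[-0.05,0.18,0,0],[-0.05,0.18,0,0],[-0.05,0.18,0,0],[-0.05,0.18,0,0],[-0.05,0.18,0,0],[0,0.04,0,0]],
])

```text
time_s: 4.15
ee_pos: [420.6, 2.4, 154.2]
ee_rot: [-1.664, 2.663, 0.001]
wrist_force: [0.6, -0.3, -1.1]
grip_width: 36.3
finger_force: 14.9
```

Run:
```python
from h import *
snap("top","top1.png")
im,K,T=snap("side","side1.png"); im=im[150:400,200:440]; cv2.imwrite("pics/c2.png",cv2.resize(im,None,fx=2.4,fy=2.4,interpolation=2))
print(monitor.sense()["ee_pos"])
```

```text
[421.79906408   0.87851828 154.25318919]
```

View pics/c2.png

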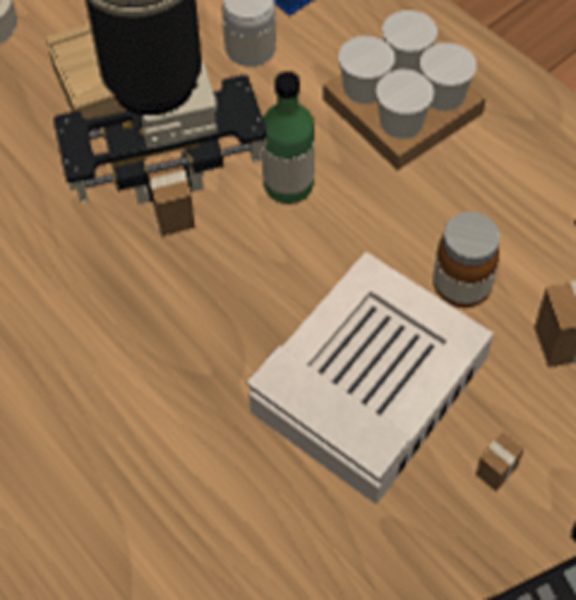

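The carton hangs upright in the fingers over the free counter, crop (172,200), and the well is now empty, crop (375,350).

Call:
arm_command([
  [[0,0,-0.16,0],[0,0,-0.16,0],[0,0,-0.1,0],[0,0,-0.04,0],[0,0,-0.012,0],[0,0,-0.005,0],[0,0,0,0],[0,0,0,0]],
])

```text
time_s: 5.05
ee_pos: [422.8, -0.4, 35.8]
ee_rot: [-1.659, 2.665, -0.0]
wrist_force: [0.3, -0.2, -1.3]
grip_width: 36.1
finger_force: 14.9
```

Call:
arm_command([
  [[0,0,0,0],[0,0,0,0],[0,0,0,0],[0,0,0,0],[0,0,0.06,0],[0,0,0.18,0],[0,0,0.19,0],[0,0,0.16,0]],
], fingers=0.9)

```text
time_s: 5.85
ee_pos: [422.0, -0.8, 184.8]
ee_rot: [-1.66, 2.666, -0.001]
wrist_force: [1.1, 1.0, -0.3]
grip_width: 78.6
finger_force: 0.0
```

Run:
```python
from h import *
im,K,T=snap("top","top2.png"); im=im[160:300,375:480]
print(monitor.sense()["ee_pos"])
hsv=cv2.cvtColor(cv2.imread("pics/top1.png"),cv2.COLOR_BGR2HSV)
# near lip corner etc: refine unit from whole image edges, printed white rows extents
a=cv2.imread("pics/top2.png")
cv2.imwrite("pics/c3.png",np.hstack([cv2.resize(a[195:280,378:458],None,fx=5,fy=5,interpolation=2),cv2.resize(a[185:270,318:398],None,fx=5,fy=5,interpolation=2)]))
```

```text
[ 4.25284133e+02 -1.11525290e-01  1.90902256e+02]
```

View pics/c3.png

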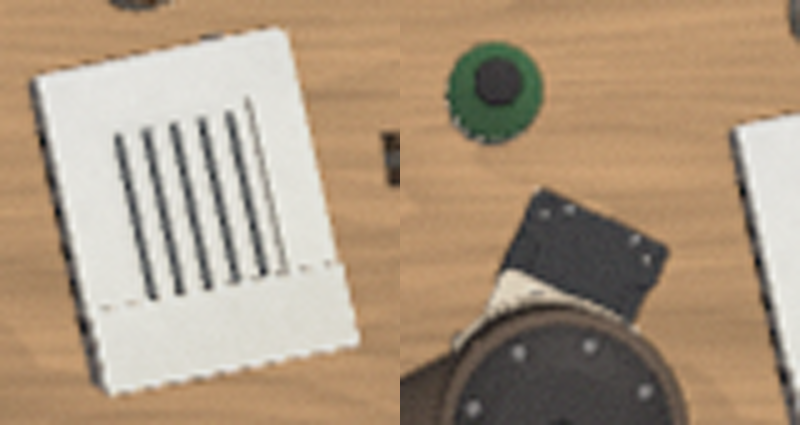

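The unit shows clearly: crop corners (37,77), (287,28), (358,343) and (110,395), lip line (103,308) to (340,265). The carton is hidden under the arm, so I'll check it later.

Call:
arm_command([
  [[0.07,0.14,0,0.02],[0.09,0.17,0,0.02],[0.1,0.17,0,0.02],[0.1,0.17,0,0.02],[0.1,0.17,0,0.02],[0.1,0.17,0,0],[0.024,0.022,0,0],[0,0,-0.16,0]],
], fingers=0.5)

```text
time_s: 6.7
ee_pos: [571.8, 255.9, 145.8]
ee_rot: [-1.862, 2.519, -0.002]
wrist_force: [0.4, 0.4, -0.2]
grip_width: 43.9
finger_force: 0.0
```

Run:
```python
from h import *
im,K,T=snap("top","top3.png")
P=np.array([ray(K,T,u/5+378-.4,v/5+195-.4,z)[:2] for u,v,z in[(37,77,62),(287,28,62),(358,343,72.5),(110,395,72.5),(103,308,72.5),(340,265,72.5)]]); print(P.round(1).tolist())
print([np.linalg.norm(P[i]-P[j]).round(1) for i,j in((0,1),(1,2),(2,3),(3,0))],P[:4].mean(0))
for i,j in((1,0),(2,3),(5,4)):
  d=P[j]-P[i];print("yaw",np.arctan2(-d[0],d[1]))
for i,j in((3,0),(2,1)):
  d=P[j]-P[i];print("yaw",np.arctan2(d[1],d[0]))
s=monitor.sense();r=s["ee_rot"];a=2*np.arctan2(r[1],r[0])-np.pi/2;print(s["ee_pos"],(a+np.pi/2)%np.pi-np.pi/2)
cv2.imwrite("pics/c4.png",np.vstack([cv2.resize(im[150:260,215:415],None,fx=2.7,fy=2.7,interpolation=2),cv2.resize(snap("side")[0][100:230,200:400],None,fx=2.2,fy=2.2,interpolation=2)[:,:540] if 0 else cv2.resize(snap("side","side3.png")[0][110:230,180:380],(540,300),interpolation=2)]))
```

```text
[[564.0, -145.3], [591.2, -303.7], [394.0, -336.7], [365.4, -182.3], [419.0, -179.9], [442.2, -327.7]]
[np.float64(160.8), np.float64(199.9), np.float64(157.0), np.float64(201.9)] [ 478.6355112  -241.98274996]
yaw 0.17001722137182998
yaw 0.18262964221799152
yaw 0.15582351315029982
yaw 0.184385626567883
yaw 0.16568858160990024
[566.04467342 252.21775328 135.66697877] -0.3006664290257879
```

View pics/c4.png

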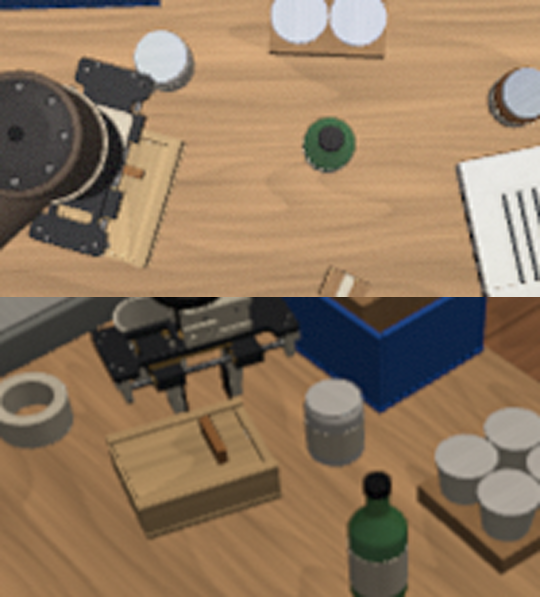

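Call:
arm_command([
  [[0,0,0,0],[0,0,-0.1,0],[0,0,-0.12,0],[0,0,-0.08,0],[0,0,-0.036,0],[0,0,0,0],[0,0,0,0],[0,0,0,0]],
])

```text
time_s: 7.6
ee_pos: [568.9, 252.9, 60.1]
ee_rot: [-1.863, 2.526, -0.0]
wrist_force: [-0.5, -0.6, -0.6]
grip_width: 44.1
finger_force: 0.0
```

Call:
arm_command([
  [[0,0,0,0],[0,0,0,0],[0,0,0,0],[0,0,0,0],[0,0,0,0],[0,0,0,0]],
], fingers=0, force=20)

```text
time_s: 8.2
ee_pos: [567.9, 252.3, 58.3]
ee_rot: [1.864, -2.529, -0.0]
wrist_force: [-0.9, 0.4, 1.8]
grip_width: 11.8
finger_force: 20.0
```

Call:
arm_command([
  [[-0.04,0.012,0,0],[-0.08,0.025,0,0],[-0.09,0.028,0,0],[-0.09,0.028,0,0],[-0.09,0.028,0,0],[-0.08,0.025,0,0],[-0.05,0.0155,0,0],[-0.025,0.007,0,0]],
])

```text
time_s: 9.0
ee_pos: [433.7, 295.1, 58.6]
ee_rot: [-1.865, 2.523, -0.004]
wrist_force: [39.1, -10.6, -24.7]
grip_width: 13.5
finger_force: 20.0
```

Call:
arm_command([
  [[-0.01,0.003,0,0],[0,0,0,0],[0,0,0,0]],
])

```text
time_s: 9.3
ee_pos: [434.3, 294.9, 58.5]
ee_rot: [-1.863, 2.523, -0.007]
wrist_force: [38.7, -10.3, -21.9]
grip_width: 12.5
finger_force: 20.0
```

Call:
arm_command([
  [[0.01,-0.003,0,0],[0.005,-0.0015,0,0],[0,0,0,0],[0,0,0.08,0],[0,0,0.16,0],[0,0,0.18,0],[0,0,0.18,0],[-0.1,-0.18,0,0]],
], fingers=0.45)

```text
time_s: 10.1
ee_pos: [413.0, 256.1, 214.8]
ee_rot: [-1.861, 2.516, 0.002]
wrist_force: [0.1, -0.9, 0.8]
grip_width: 39.4
finger_force: 0.0
```

Call:
arm_command([
  [[0.04,-0.18,0,0],[0.04,-0.18,0,0],[0,-0.1,0,0],[0,0,0,0]],
])

```text
time_s: 10.5
ee_pos: [427.7, 132.8, 208.5]
ee_rot: [1.861, -2.531, -0.001]
wrist_force: [0.1, -0.0, -0.0]
grip_width: 39.6
finger_force: 0.0
```

Run:
```python
from h import *
im,K,T=snap("top","top4.png")
print(monitor.sense()["ee_pos"])
s,K2,T2=snap("side","side4.png")
print(proj(K,T,(542,261,20)),proj(K2,T2,(542,261,20)))
cv2.imwrite("pics/c5.png",np.hstack([cv2.resize(im[170:290,215:375],None,fx=5,fy=5,interpolation=2)[:,:480],cv2.resize(s[140:340,200:300],(300,600),interpolation=2)]))
```

```text
[428.08773592 134.14921923 208.6109082 ]
[258.45170648 220.35621251] [251.89405822 179.88004196]
```

View pics/c5.png

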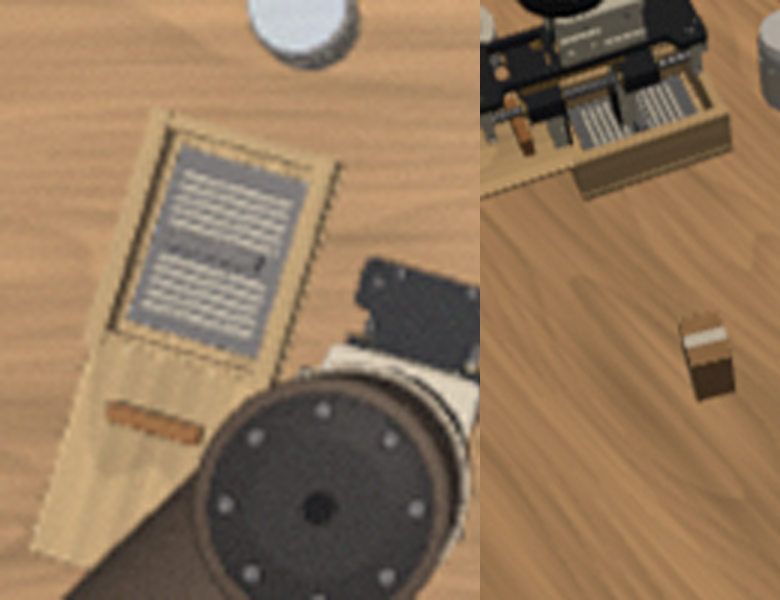

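The carton stands upright on the counter. The lid is fully open, and the filter lies in the case: crop corners about (180,150), (315,180), (258,360), (128,325), rib near (165,243) to (265,262).

Run:
```python
from h import *
im=cv2.imread("pics/top4.png"); _,K,T=snap("top")
hsv=cv2.cvtColor(im,cv2.COLOR_BGR2HSV)
m=((hsv[...,1]<60)).astype(np.uint8)*255; mm=np.zeros_like(m); mm[196:244,238:281]=m[196:244,238:281]
mm=cv2.morphologyEx(mm,cv2.MORPH_CLOSE,np.ones((5,5)))
c=max(cv2.findContours(mm,0,1)[0],key=cv2.contourArea); r=cv2.minAreaRect(c); Q=np.array([ray(K,T,*p,16)[:2] for p in cv2.boxPoints(r)])
print(r,Q.round(1).tolist(),Q.mean(0),[np.linalg.norm(Q[i]-Q[i-1]).round(1) for i in range(4)])
for i in range(4):
  d=Q[i]-Q[i-1]; print(np.arctan2(d[1],d[0]))
A=ray(K,T,165/5+215-.4,243/5+170-.4,40);B=ray(K,T,265/5+215-.4,262/5+170-.4,40);print(A,B,(A+B)/2)
print(monitor.sense()["ee_pos"])
```

```text
((258.2240905761719, 219.76385498046875), (27.161218643188477, 36.686363220214844), 16.927513122558594) [[501.3, 322.6], [615.0, 286.5], [587.0, 201.8], [473.7, 238.3]] [544.24925173 262.30279827] [np.float64(88.7), np.float64(119.3), np.float64(89.2), np.float64(119.1)]
1.2549896361577635
-0.3073418166640567
-1.88937753583018
2.830003419344599
[549.09725342 292.83599124  40.        ] [535.41752142 228.73916103  40.        ] [542.25738742 260.78757614  40.        ]
[428.50769468 135.59137295 208.50057913]
```

Call:
arm_command([
  [[0.12,0.13,0,0],[0.13,0.14,0,0],[0.13,0.14,0,0],[0.08,0.094,0,0],[0,0,-0.12,0],[0,0,-0.16,0],[0,0,-0.16,0],[0,0,-0.12,0]],
])

```text
time_s: 11.45
ee_pos: [542.3, 262.1, 65.4]
ee_rot: [1.864, -2.525, -0.0]
wrist_force: [0.5, -0.7, 0.1]
grip_width: 39.5
finger_force: 0.0
```

Call:
arm_command([
  [[0,0,-0.08,0],[0,0,-0.06,0],[0,0,-0.046,0],[0,0,0,0],[0,0,0,0]],
])

```text
time_s: 11.95
ee_pos: [543.7, 262.0, 22.0]
ee_rot: [1.865, -2.528, 0.0]
wrist_force: [-1.0, -0.6, 0.3]
grip_width: 39.6
finger_force: 0.0
```

Call:
arm_command([
  [[0,0,0,0],[0,0,0,0],[0,0,0,0],[0,0,0,0],[0,0,0,0]],
], fingers=0, force=25)

```text
time_s: 12.45
ee_pos: [543.9, 261.4, 22.3]
ee_rot: [-1.864, 2.528, 0.0]
wrist_force: [-1.3, -0.3, 3.1]
grip_width: 11.7
finger_force: 25.0
```

Call:
arm_command([
  [[0,0,0.06,0],[0,0,0.14,0],[0,0,0.18,0],[0,0,0.2,0],[0,0,0.2,0],[0,0,0.05,0],[-0.05,-0.1,0,0],[-0.09,-0.17,0,0]],
])

```text
time_s: 13.25
ee_pos: [508.8, 194.5, 228.4]
ee_rot: [1.866, -2.527, -0.001]
wrist_force: [-0.2, -0.9, -2.0]
grip_width: 11.7
finger_force: 25.0
```

Call:
arm_command([
  [[-0.09,-0.17,0,0.04],[-0.09,-0.17,0,0.04],[-0.09,-0.17,0,0.04],[-0.046,-0.16,0,0.04],[0,-0.19,0,0.04],[0.05,-0.17,0,0.04],[0.05,-0.17,0,0.04],[0.05,-0.17,0,0.022]],
])

```text
time_s: 14.05
ee_pos: [466.8, -150.4, 228.9]
ee_rot: [-2.408, 2.017, 0.001]
wrist_force: [1.3, 0.7, -1.0]
grip_width: 12.0
finger_force: 25.0
```

Call:
arm_command([
  [[0.05,-0.17,0,0],[0.05,-0.17,0,0],[0.006,-0.022,0,0],[0,0,-0.16,0],[0,0,-0.18,0],[0,0,-0.1,0],[0,0,0,0],[0,0,0,0]],
])

```text
time_s: 14.85
ee_pos: [493.7, -239.2, 119.6]
ee_rot: [2.406, -2.019, -0.001]
wrist_force: [0.8, 0.1, -1.3]
grip_width: 11.7
finger_force: 25.0
```

Run:
```python
from h import *
im,K,T=snap("top","top5.png")
st=monitor.sense(); r=st["ee_rot"];a=2*np.arctan2(r[1],r[0])-np.pi/2;print(st["ee_pos"],(a+np.pi/2)%np.pi-np.pi/2,st["grip_width"],st["wrist_force"])
s,K2,T2=snap("side","side5.png")
cv2.imwrite("pics/c6.png",np.hstack([cv2.resize(im[180:290,370:470],(500,550),interpolation=2),cv2.resize(s[230:370,290:420],(300,323),interpolation=2)][:1]+[cv2.copyMakeBorder(cv2.resize(s[230:370,290:420],(300,323),interpolation=2),0,227,0,0,0)]))
```

```text
[ 494.58199204 -239.24908395  120.6035598 ] 0.17472702806999152 11.614185802155543 [ 1.4646378   0.0299443  -1.07496186]
```

View pics/c6.png

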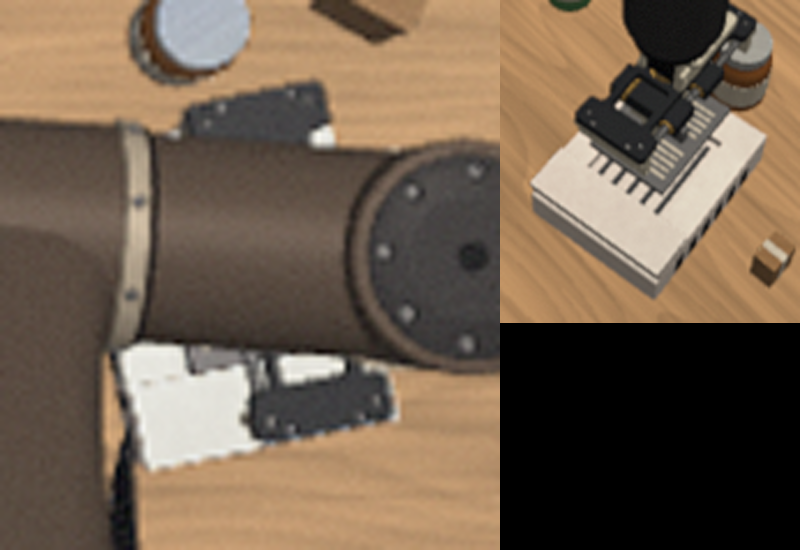

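The filter hovers level over the well, clear of the lip, with its far end beyond the far wall. Next I'll set it down on the far wall and let the near end drop in.

Call:
arm_command([
  [[0,0,-0.08,0],[0,0,-0.06,0],[0,0,-0.026,0],[0,0,-0.006,0],[0,0,0,0],[0,0,0,0]],
])

```text
time_s: 15.55
ee_pos: [494.4, -239.3, 77.4]
ee_rot: [-2.406, 2.019, -0.002]
wrist_force: [0.5, 0.0, -1.3]
grip_width: 12.0
finger_force: 25.0
```

Run:
```python
from h import *
st=monitor.sense(); print(st["ee_pos"],st["wrist_force"],st["moment"])
s,K2,T2=snap("side","side6.png")
c,y=np.array([479,-242]),.172
R=np.array([[np.cos(y),-np.sin(y)],[np.sin(y),np.cos(y)]])
big=cv2.resize(s[240:370,290:420],None,fx=6,fy=6,interpolation=2)
def dr(pts,col):
    q=np.array([(proj(K2,T2,[*(c+R@p[:2]),p[2]])-[290,240]+.5)*6 for p in pts]).astype(int); cv2.polylines(big,[q],False,col,1)
dr([(-50,-48,62),(62,-48,62),(62,48,62),(-50,48,62)],(0,0,255))
dr([(-50,-80,72.5),(-50,80,72.5)],(255,0,0)); dr([(102,-80,62),(-50,-80,62)],(255,0,0)); dr([(102,-80,62),(102,80,62)],(255,0,0))
z=st["ee_pos"][2]-14.3+8
c2=R.T@(st["ee_pos"][:2]-c);print("filter in unit",c2)
dr([(c2[0]+a,c2[1]+b,z) for a,b in((-60,45),(-60,-45),(60,-45))],(0,255,0))
cv2.imwrite("pics/c7.png",big[:600])
```

```text
[ 494.43130516 -239.27913829   77.38118444] [ 0.54185085  0.03978353 -1.30093381] [ 0.05574707 -0.06388868 -0.03302226]
filter in unit [15.66929161  0.03959692]
```

View pics/c7.png

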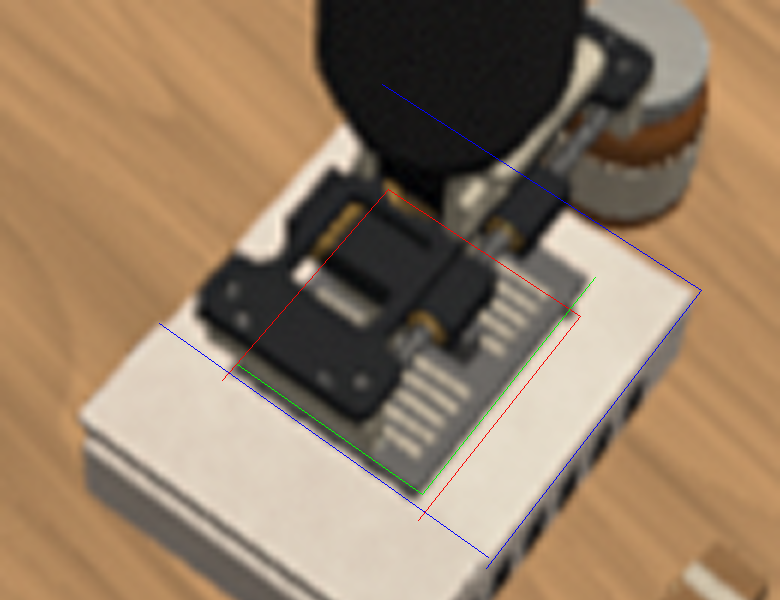

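The overlay agrees with the image: the filter edge, with its near corner at (418,494), lies inside the well outline with about 3 mm to the side, and the near end is clear of the lip. I'll release.

Call:
arm_command([
  [[0,0,0,0],[0,0,0,0],[0,0,0,0],[0,0,0,0],[0,0,0.12,0],[0,0,0.16,0],[0,0,0.18,0],[0,0,0.14,0]],
], fingers=0.45)

```text
time_s: 16.4
ee_pos: [494.0, -239.4, 229.1]
ee_rot: [-2.406, 2.019, -0.003]
wrist_force: [0.6, 0.4, 0.1]
grip_width: 39.4
finger_force: 0.0
```

Run:
```python
from h import *
st=monitor.sense(); print(st["ee_pos"],st["wrist_force"])
s,K2,T2=snap("side","side7.png")
c,y=np.array([479,-242]),.172
R=np.array([[np.cos(y),-np.sin(y)],[np.sin(y),np.cos(y)]])
big=cv2.resize(s[240:370,290:420],None,fx=6,fy=6,interpolation=2)
def dr(pts,col):
    q=np.array([(proj(K2,T2,[*(c+R@p[:2]),p[2]])-[290,240]+.5)*6 for p in pts]).astype(int); cv2.polylines(big,[q],False,col,1)
dr([(-50,-48,62),(62,-48,62),(62,48,62),(-50,48,62)],(0,0,255))
dr([(-45,45,58),(-45,-45,58),(75,-45,71)],(0,255,0))
cv2.imwrite("pics/c8.png",big[:600])
```

```text
[ 494.02721736 -239.37807651  229.14752984] [0.57593776 0.40232649 0.10057049]
```

View pics/c8.png

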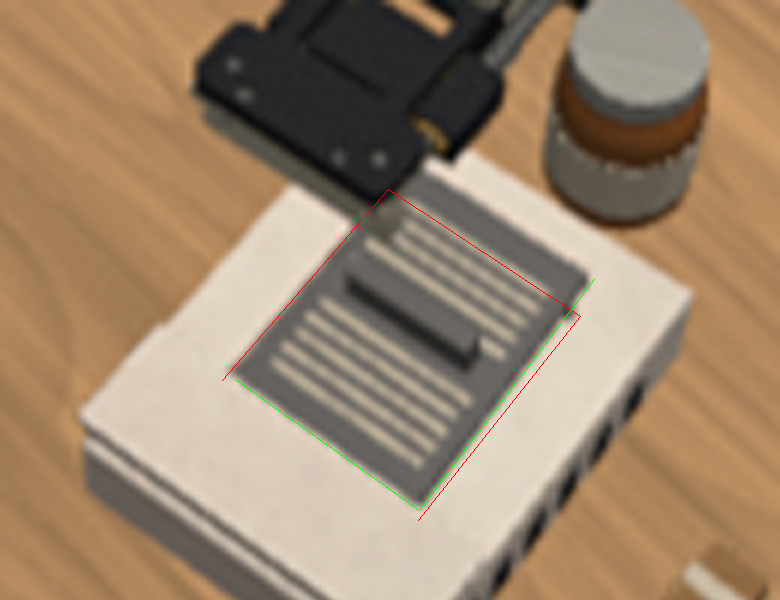

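The filter now lies tilted, as planned: near end on the well floor just in front of the lip, crop corner (420,505), and far end on the far wall. I'll turn the tool 90° to take the rib by its ends, so that the filter can pivot, and slide it under the lip.

Call:
arm_command([
  [[0,0,0,-0.091],[0,0,0,-0.091],[0,0,0,-0.091],[0,0,0,-0.091],[0,0,0,-0.091],[0,0,0,-0.091],[0,0,0,-0.091],[0,0,0,-0.091]],
], fingers=0.95)

```text
time_s: 17.25
ee_pos: [493.6, -239.1, 226.0]
ee_rot: [0.922, -3.003, -0.0]
wrist_force: [0.2, 0.2, -0.4]
grip_width: 82.9
finger_force: 0.0
```

Call:
arm_command([
  [[-0.01,-0.002,0,-0.091],[0,0,-0.1,-0.091],[0,0,-0.15,-0.09],[0,0,-0.15,0],[0,0,-0.12,0],[0,0,-0.07,0],[0,0,-0.036,0],[0,0,0,0]],
])

```text
time_s: 18.05
ee_pos: [490.5, -239.6, 68.7]
ee_rot: [0.273, -3.128, -0.001]
wrist_force: [-0.5, -0.3, -0.5]
grip_width: 83.2
finger_force: 0.0
```

Call:
arm_command([
  [[0,0,0,0],[0,0,0,0],[0,0,0,0],[0,0,0,0],[0,0,0,0],[0,0,0,0]],
], fingers=0.4, force=8)

```text
time_s: 18.65
ee_pos: [491.6, -239.7, 70.7]
ee_rot: [-0.273, 3.128, -0.001]
wrist_force: [-0.6, 1.0, 6.3]
grip_width: 60.3
finger_force: 8.0
```

Run:
```python
from h import *
st=monitor.sense(); r=st["ee_rot"];a=2*np.arctan2(r[1],r[0])-np.pi/2;print(st["ee_pos"],(a)%np.pi-np.pi/2,st["grip_width"],st["wrist_force"],st["joint_positions"])
```

```text
[ 491.62131103 -239.71966699   70.66211677] 0.17429895123531747 60.26177849562046 [-0.59458487  0.95323255  6.25369273] [-9.52921674e-02  3.04219596e-01 -4.69911360e-01  2.04846560e-04
 -7.95405189e-01 -1.30134851e+00]
```

Call:
arm_command([
  [[-0.015,-0.0026,0,0],[-0.015,-0.0026,0,0],[-0.015,-0.0026,0,0],[0,0,0,0],[0,0,0,0]],
])

```text
time_s: 19.15
ee_pos: [479.4, -241.8, 70.0]
ee_rot: [0.273, -3.129, 0.0]
wrist_force: [-0.1, -0.2, 5.9]
grip_width: 59.7
finger_force: 8.0
```

Run:
```python
from h import *
st=monitor.sense(); print(st["ee_pos"],st["wrist_force"])
s,K2,T2=snap("side","side8.png")
c,y=np.array([479,-242]),.172
R=np.array([[np.cos(y),-np.sin(y)],[np.sin(y),np.cos(y)]])
big=cv2.resize(s[240:370,290:420],None,fx=6,fy=6,interpolation=2)
def dr(pts,col):
    q=np.array([(proj(K2,T2,[*(c+R@p[:2]),p[2]])-[290,240]+.5)*6 for p in pts]).astype(int); cv2.polylines(big,[q],False,col,1)
dr([(-50,-48,62),(62,-48,62),(62,48,62),(-50,48,62)],(0,0,255))
cv2.imwrite("pics/c9.png",big[:600])
```

```text
[ 479.41515764 -241.77194333   69.96062373] [-0.05840266 -0.15272284  5.8910389 ]
```

View pics/c9.png

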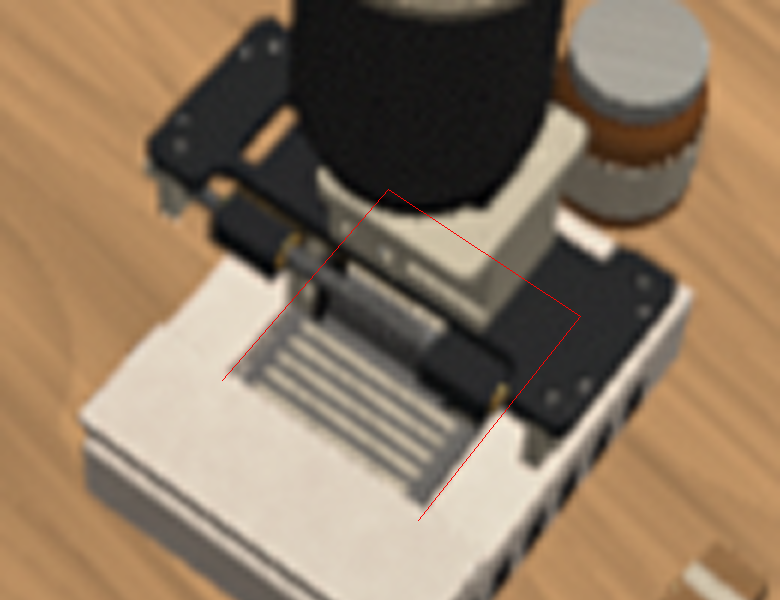

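The near edge is hooked about 11 mm under the lip: the plain strip in front of the pleats is hidden, and the far end is still up on the wall. A few more mm, then swing it down.

Call:
arm_command([
  [[-0.006,-0.001,0,0],[-0.006,-0.001,0,0],[0,0,0,0],[0,0,0,0]],
])

```text
time_s: 19.6
ee_pos: [476.1, -242.0, 69.3]
ee_rot: [0.273, -3.128, -0.001]
wrist_force: [0.3, 0.2, -1.0]
grip_width: 60.1
finger_force: 8.0
```

Call:
arm_command([
  [[-0.004,-0.0007,0,0],[-0.002,0,0,0],[0,0,0,0],[0,0,0,0]],
])

```text
time_s: 20.0
ee_pos: [475.0, -242.2, 69.6]
ee_rot: [0.273, -3.129, -0.0]
wrist_force: [-0.3, 0.8, -1.7]
grip_width: 59.9
finger_force: 8.0
```

Call:
arm_command([
  [[0,0,-0.008,0],[0,0,-0.008,0],[0,0,-0.006,0],[0,0,0,0],[0,0,0,0]],
])

```text
time_s: 20.5
ee_pos: [476.1, -242.3, 64.5]
ee_rot: [-0.274, 3.129, -0.0]
wrist_force: [2.6, 0.8, -0.3]
grip_width: 60.1
finger_force: 8.0
```

Call:
arm_command([
  [[0,0,0,0],[0,0,0,0],[0,0,0,0],[0,0,0.08,0],[0,0,0.16,0],[0,0,0.18,0],[0,0,0.16,0],[-0.02,0.15,0,0]],
], fingers=0.9)

```text
time_s: 21.3
ee_pos: [473.6, -207.4, 214.9]
ee_rot: [-0.269, 3.122, -0.006]
wrist_force: [0.8, 1.3, -0.6]
grip_width: 78.4
finger_force: 0.0
```

Call:
arm_command([
  [[-0.02,0.18,0,0],[-0.02,0.18,0,0],[-0.02,0.18,0,0],[0,0.18,0,0],[0,0.18,0,0],[0,0.18,0,0],[0,0.1,0,0],[0,0,0,0]],
])

```text
time_s: 22.1
ee_pos: [455.3, 92.7, 209.3]
ee_rot: [-0.278, 3.129, 0.0]
wrist_force: [0.0, -0.1, 0.3]
grip_width: 78.9
finger_force: 0.0
```

Run:
```python
from h import *
st=monitor.sense(); print(st["ee_pos"],st["wrist_force"])
t,K,T=snap("top","top9.png")
s,K2,T2=snap("side","side9.png")
c,y=np.array([479,-242]),.172
R=np.array([[np.cos(y),-np.sin(y)],[np.sin(y),np.cos(y)]])
print("carton",*[ (n,proj(k,tt,(425,0,60)).round()) for n,k,tt in(("top",K,T),("side",K2,T2))])
big=cv2.resize(s[240:370,290:420],None,fx=4,fy=4,interpolation=2)
def dr(pts,col):
    q=np.array([(proj(K2,T2,[*(c+R@p[:2]),p[2]])-[290,240]+.5)*4 for p in pts]).astype(int); cv2.polylines(big,[q],False,col,1)
dr([(-50,-48,62),(62,-48,62),(62,48,62),(-50,48,62)],(0,0,255)); dr([(59,-45,58),(59,45,58)],(0,255,0))
r=cv2.resize(t[185:285,320:460],(280,200),interpolation=2); r2=cv2.resize(s[80:400,100:480],(280,236),interpolation=2)
cv2.imwrite("pics/c10.png",np.hstack([big,cv2.copyMakeBorder(np.vstack([r,r2]),0,520-436,0,0,0)]))
```

```text
[455.31087654  92.715366   209.34638225] [ 0.02926574 -0.0735069   0.25697396]
carton ('top', array([340., 255.])) ('side', array([275., 249.]))
```

View pics/c10.png

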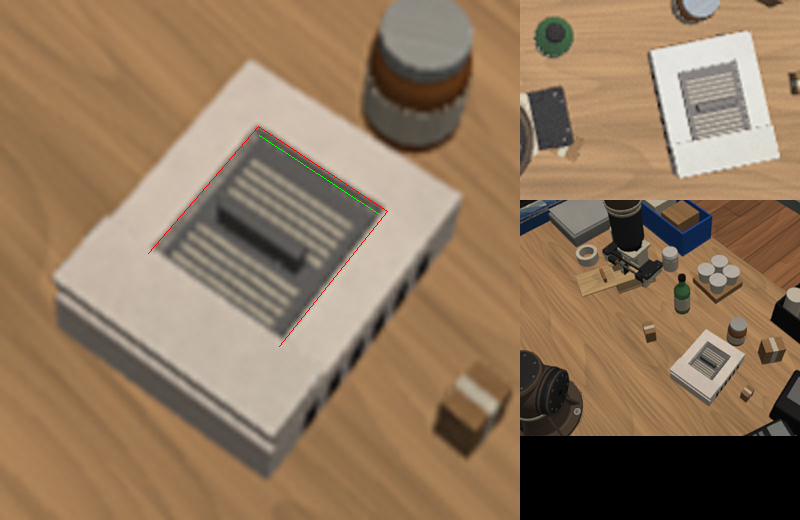

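Run:
```python
from h import *
c,y=np.array([479,-242]),.172
R=np.array([[np.cos(y),-np.sin(y)],[np.sin(y),np.cos(y)]])
for n in("side","top"):
    s,K,T=snap(n); g=cv2.cvtColor(s,cv2.COLOR_BGR2GRAY)
    for yy in(-38,-20,0,20,38):
        xs=range(48,72,2)
        q=np.array([proj(K,T,[*(c+R@[x,yy]),58]) for x in xs],np.float32)
        v=cv2.remap(g,q[:,0].copy(),q[:,1].copy(),1).ravel(); print(n,yy,v.tolist())
    for yy in(0,):
        q=[proj(K,T,[*(c+R@[a,yy]),z]).round(1).tolist() for a,z in((58,58),(60,70),(62,62))];print(q)
    # rib top ends expected at home
    big=cv2.resize(s,None,fx=1,fy=1)
```

```text
side -38 [90, 91, 90, 89, 98, 107, 98, 95, 120, 159, 188, 191]
side -20 [88, 89, 90, 91, 97, 99, 90, 94, 132, 170, 195, 196]
side 0 [89, 90, 90, 91, 90, 84, 83, 98, 136, 178, 195, 197]
side 20 [87, 89, 90, 90, 89, 84, 81, 94, 135, 173, 190, 194]
side 38 [88, 88, 89, 90, 95, 98, 94, 96, 133, 172, 191, 196]
[[369.0, 283.4], [369.8, 280.4], [370.0, 281.5]]
top -38 [129, 129, 129, 131, 143, 165, 200, 220, 227, 226, 224, 224]
top -20 [130, 129, 128, 130, 145, 172, 204, 224, 226, 226, 226, 228]
top 0 [130, 131, 131, 133, 144, 178, 205, 228, 228, 228, 227, 228]
top 20 [130, 132, 131, 132, 135, 161, 188, 217, 228, 227, 226, 225]
top 38 [131, 130, 131, 132, 129, 154, 190, 216, 227, 226, 227, 228]
[[412.7, 218.2], [413.3, 217.5], [412.7, 216.9]]
```

Both views put the filter's far edge at unit x≈58 and the height it has when flat (58 mm), inside the far wall, so it is fully home. The carton is standing, the case is open, and the gripper is clear of everything.

```bash
python3 -c "
from h import *
print(job_done())"
```

```text
the job is handed in; nothing more can be done
None
```

I handed the job in at about 22 s of the 66 s: the carton stands upright on the free counter, the case lid is fully open, the filter is hooked under the lip and lies flat in the well, and the robot touches nothing; the judged result was not shown to me.

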